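Pump up the binder sprayer

ROBOT

A 6-joint arm with a two-finger parallel gripper is mounted at the origin on the work surface. World frame = base frame: x ahead of the robot, y to its left, z up, the work surface at z = 0. Lengths are in m, angles in rad, forces in N, time in s.
With the tool pointing down it reaches from about 0.35 to 0.95 m from the base axis. Payload 17.4 kg.
Tool frame: the origin (TCP) lies on the centre line of the jaws, within the pads' length; the fingertips stand env.tip_extent ahead of it and the grasp point (between the pads) lies 3 mm ahead of it (env.tip_extent is the distance from the TCP to the fingertips, in m); z points along the fingers, y is the direction in which the jaws open and shut (so a half turn about z gives the same grasp; the last joint's range is limited). The gripper opens to 93 mm and grips with 3 to 60 N. Pads are 15 mm wide; open, the fingers measure 128 mm over their backs; the gripper's body (75 mm by 188 mm) begins 65 mm behind the grasp point.
Start: joints at [-1.339, 0.116, 1.442, -0, 1.584, -0.038], TCP at [0.18, -0.651, 0.241] pointing down, gripper open.
Joint ranges: [-2.83, 2.83], [-0.83, 2.19], [0.07, 2.5], [-1.14, 4.28], [0.01, 3], [-2.97, 2.97]. Speed limits (rad/s): [1.89, 1.89, 2.22, 3.14, 3.14, 3.14].

INTERFACE

Orientations are given as a unit quaternion [w, x, y, z].
In Python, from bench import env, kin, optics, workorder, status gives the robot as it stands. Calls block until the motion is done:
- env.move_pose(position, orientation): joint-space move of the TCP to a pose.
- env.servo_line(position, rate=0.15, rot=None): straight line of the TCP; rot=None keeps the orientation; rate is the mean speed in m/s.
- env.move_joints(angles): joint-space move.
- env.ungrasp() and env.grab(f_grip=None): open the fingers fully, or close them until they stop; f_grip is the grip in N (None keeps the last).
- env.wait(seconds).
- kin.inverse_kinematics(position, orientation): joint angles nearest the present ones, or None.
- optics.get_image(name): name is "scene" or "top"; returns a dict with "color" (420x560x3 uint8, red, green, blue), "fovy" (degrees; the focal length in pixels is half the picture's height over the tangent of half this angle, whatever the lens; pixels are square), "cx", "cy" (the principal point, pixels), "k1" (the pictures are not rectified: a ray, as slopes to the right and down, at radius r is drawn at 1 + k1 r^2 times it, then the intrinsics apply), "world_from_camera" (4x4, takes a point from camera to world coordinates). Camera axes: x right, y down, z forward; pixel columns grow to the right and rows downward; lengths in m; the calibration is good to about 2 mm. A picture is of the moment at which its call begins. There is no depth.
A pose or a line that the arm cannot do raises env.PlanningError and nothing moves.
- workorder.hand_in(): hands the job in, once; it reports no verdict.
Readings, each from a call of its own:
- status.read_clock(): time.
- status.read_joint_positions(): joint angles.
- status.read_qd(): joint speeds.
- status.read_effort(): joint torques, N m.
- status.read_tcp_pos(): TCP position.
- status.read_eef_rot(): TCP orientation.
- status.read_wrist_force(): force on the tool from outside, world axes, zero at the start.
- status.read_moment(): the same for the moment, N m.
- status.read_finger_gap(): finger opening in m.
Only numpy, scipy, OpenCV 4.12 (cv2) and the standard library are available. Lean on these libraries where they do the work, as an engineer would, in place of code of your own. Each camera call takes 0.05 s, during which the arm holds its last target.

TASK

The copper dish is about to get its coat of binder: pump up the pressure sprayer. Press its palm knob down with the fingertips in full strokes, letting it spring right back up after each one, until the white gauge pin on the sprayer's shoulder stands fully out, then leave the knob up and take the hand away. Only press: do not lift, tip or push the sprayer about, do not touch the gauge pin, and leave everything else where it stands.

Things in the scene. Friction and masses are not known exactly. Their poses are not given: they have to be found in the camera images.
- sprayer: Pressure sprayer standing loose and upright, 0.7 to 1.3 kg. White round tank 116 mm across, black collar and grey head above it, 235 mm high to the palm knob's top. Origin: centre of the underside, z up. Nozzle with brass tip reaches 89 mm out along +y at 166 mm height; looped handle 97 mm out along -y, its thumb lever up to 192 mm high; the gauge boss stands on the +x side of the shoulder.
- palm_knob: Black mushroom-shaped palm knob of the pump plunger, 50 mm across, 22 mm thick, top nearly flat over 38 mm, on the tank's axis, on a 16 mm steel rod. Origin: centre of its underside, 213 mm above the sprayer's origin when up; its top is 22 mm higher.
- knob_top (a point): The centre of the palm knob's top face (moves with the knob): 235 mm above the table when up, 207 mm when fully down. Press here, straight down.
- plunger (a joint): Plunger travel in m: 0 = up (a spring returns it in under 0.5 s), 0.028 = down at a hard stop. Takes 6 N to start, 12.5 N at the bottom, plus about 1 N for pumping and 2.5 N per 0.1 m/s. A full stroke (0.024 to 0.028) after a full return lifts the pin 2 to 4 mm, a shorter one less.
- gauge_pin: White gauge pin, 10 mm across, in a round black boss (22 mm across, top at 150 mm height) on the sprayer's shoulder, 46 mm from the tank's axis along the sprayer's +x. Rises straight up as pressure builds. Origin: on its axis, 0.5 mm below its tip. A black ring round it near its foot comes out of the boss when it is nearly fully out.
- pin_tip (a point): The top of the gauge pin: level with the boss (150.5 mm above the table) when there is no pressure, 168.5 mm when fully out.
- gauge (a joint): How far the gauge pin stands out, in m: 0 = flush with the boss, 0.018 = fully out. Starts between 0 and 0.0067 (left-over pressure); 4 to 8 full strokes bring it fully out. It stays where a stroke has brought it; once it is fully out, further strokes only blow off through the relief valve, without harm.
- mist_bottle: Bystander: clear hand mist bottle with a white trigger head, 60 mm in diameter, 192 mm high, loose. Origin: centre of its underside.
- enamel_jar: Bystander: glass jar with a white lid, 80 mm in diameter, 115 mm high, loose. Origin: centre of its underside.
- frit_jar_a: Bystander: small white jar, 54 mm in diameter, 48 mm high, loose. Origin: centre of its underside.
- frit_jar_b: Bystander: another such small white jar.
- sifter: Bystander: small sifter cup, 52 mm in diameter, 32 mm high, with a wire handle along its +y, loose. Origin: centre of its underside.
- brush: Bystander: brush lying on the table, loose.

How it is judged:
On the way, in this order (a step that is already met when the one before it is completed fails the run):
1. the fingers press the knob well down a first time (value of joint plunger above 0.018 m and contact force between the fingers and palm_knob above 3 N), for 0.02 s.
2. it is let back up (value of joint plunger below 0.003 m), for 0.02 s.
3. they press it well down again (all of step 1), for 0.02 s.
4. after the pumping the pin stands fully out and the knob is back up (value of joint gauge above 0.0165 m and value of joint plunger below 0.003 m), for 0.2 s.
At the end, for the whole second after the job is handed in: The gauge pin stands at least 16.5 mm out (of 18), the plunger is back up (within 3 mm), and the sprayer stands upright (within 3 degrees), at rest, within 30 mm of where it stood (all of step 4 and angle between sprayer's own z axis and vertical below 0.05 rad and distance of sprayer from where it was at the start of the episode below 0.03 m and linear speed of sprayer below 0.02 m/s); the robot touches nothing.
It fails at once if the sprayer is lifted off the table, tipped by more than 9 degrees or pushed more than 40 mm from its place (height (world z) of sprayer above 0.01 m or angle between sprayer's own z axis and vertical above 0.16 rad or distance of sprayer from where it was at the start of the episode above 0.04 m).
It fails at once if the gauge pin is touched (contact force between any of the arm, the fingers and gauge_pin above 0.5 N).
It fails at once if a bystander is moved by more than 25 mm (distance of any of mist_bottle, enamel_jar, frit_jar_a, frit_jar_b, sifter, brush from where it was at the start of the episode above 0.025 m).
It also fails if it takes over 45 s, if anything falls off the work surface, if the arm or the gripper's body presses on something with over 40 N, if the wrist force passes 120 N, or if a joint passes its speed limit or range.

## Working session

There is one attempt and no reset: what is moved stays moved. The work goes in short steps, each a Python script; the robot and the scene stay as the last script left them, time stands still between calls to the robot, and variables do not carry over. Pictures are saved under pics/ and viewed, and the job is handed in when it is done.

```bash
ls; mkdir -p pics; python3 - <<'E'
from bench import env, kin, optics, workorder, status
import cv2
for n in("scene","top"):
    d=optics.get_image(n); cv2.imwrite(f"pics/{n}0.png",d["color"][:,:,::-1])
    print(n,d["fovy"],d["cx"],d["cy"],d["k1"],d["world_from_camera"])
print(env.tip_extent,status.read_clock(),status.read_eef_rot(),status.read_wrist_force(),status.read_finger_gap())
E
```

```text
pics
scene 48.37800014082843 283.44688273495353 204.34756209625684 0.04119902595736616 [[ 0.37751066  0.79378687 -0.47685229  1.07635875]
 [ 0.92590982 -0.31618264  0.20668707 -0.22186655]
 [ 0.01329307 -0.51954879 -0.85433737  1.09820376]
 [ 0.          0.          0.          1.        ]]
top 56.613567938334256 280.0249593374948 215.8719402720983 -0.06698431688569 [[-4.42606206e-04 -9.90412055e-01  1.38144003e-01  4.40024279e-01]
 [-9.99917038e-01 -1.34003966e-03 -1.28109862e-02 -1.64076630e-02]
 [ 1.28732736e-02 -1.38138212e-01 -9.90329295e-01  9.69852255e-01]
 [ 0.00000000e+00  0.00000000e+00  0.00000000e+00  1.00000000e+00]]
0.022 0.1 [-5.57949945e-04  9.90914015e-01  1.34495727e-01 -5.77702591e-05] [ 0.27481587 -0.08680332  1.28370305] 0.09315466332337298
```

View pics/scene0.png

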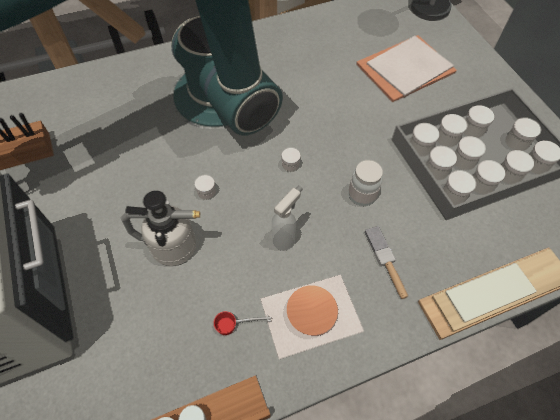

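View pics/top0.png

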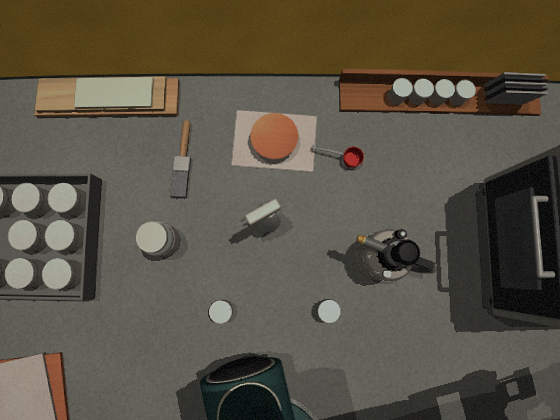

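```bash
cat > h.py <<'E'
import numpy as np, cv2
def K(d):
    f=d["color"].shape[0]/2/np.tan(np.radians(d["fovy"])/2)
    return f
def ray(d,u,v):
    f=K(d); p=np.array([(u-d["cx"])/f,(v-d["cy"])/f]); q=p.copy()
    for _ in range(30): q=p/(1+d["k1"]*(q@q))
    T=d["world_from_camera"]; return T[:3,3],T[:3,:3]@np.r_[q,1]
def plane(d,u,v,z):
    o,r=ray(d,u,v); return o+r*(z-o[2])/r[2]
def proj(d,P):
    T=d["world_from_camera"]; c=T[:3,:3].T@(np.asarray(P)-T[:3,3]); q=c[:2]/c[2]
    q=q*(1+d["k1"]*(q@q)); return q*K(d)+[d["cx"],d["cy"]]
def two(d1,p1,d2,p2):
    o1,r1=ray(d1,*p1);o2,r2=ray(d2,*p2)
    s=np.linalg.lstsq(np.c_[r1,-r2],o2-o1,rcond=None)[0]
    a=o1+s[0]*r1;b=o2+s[1]*r2; return (a+b)/2,np.linalg.norm(a-b)
def crop(d,x,y,w,h,k): return cv2.resize(d["color"][y:y+h,x:x+w,::-1],None,fx=k,fy=k,interpolation=cv2.INTER_CUBIC)
E
python3 - <<'E'
from bench import optics
from h import *
s=optics.get_image("scene");t=optics.get_image("top")
cv2.imwrite("pics/z0.png",np.hstack([crop(s,110,180,100,90,4),crop(t,340,215,100,90,4)]))
for n,p,z in(("ktop",(404,251),.235),("noz",(361,239),.166),("handle",(433,267),.18),("pin",(401,234),.155),("oven near",(492,182),.25),("oven near2",(500,318),.25),):print(n,plane(t,*p,z))
print(plane(s,155,199,.235))
print("oven corner scene",plane(s,5,178,.25), plane(s,70,365,.25))
E
```

```text
ktop [ 0.47541793 -0.26160491  0.235     ]
noz [ 0.50388702 -0.19496512  0.166     ]
handle [ 0.44518151 -0.33906911  0.18      ]
pin [ 0.51524729 -0.283331    0.155     ]
oven near [ 0.60743631 -0.43758977  0.25      ]
oven near2 [ 0.34910144 -0.43502279  0.25      ]
[ 0.47934386 -0.26574573  0.235     ]
oven corner scene [ 0.32043329 -0.54700884  0.25      ] [ 0.76725996 -0.48193846  0.25      ]
```

View pics/z0.png

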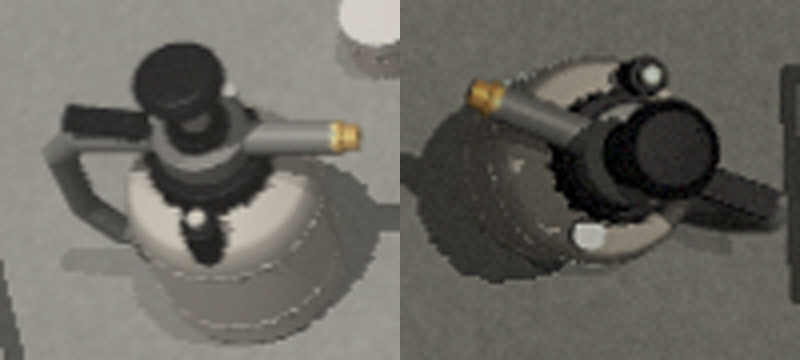

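```bash
python3 - <<'E'
from bench import optics
from h import *
s=optics.get_image("scene");t=optics.get_image("top")
def st(im): return np.clip(im.astype(float)*4,0,255).astype(np.uint8)
cv2.imwrite("pics/z1.png",np.hstack([st(crop(s,135,182,40,56,10)),st(crop(t,385,228,40,56,10))]))
P,e=two(s,(154.7,198.8),t,(409.1,252.3));print(P,e,plane(s,154.7,198.8,.235),plane(t,409.1,252.3,.235))
for d in(s,t):print(proj(d,P))
E
```

```text
[ 0.47421096 -0.26939081  0.231315  ] 0.006613317335397219 [ 0.47860847 -0.26621654  0.235     ] [ 0.47291234 -0.27138263  0.235     ]
[153.12908101 198.56081632]
[407.39707145 251.71257524]
```

View pics/z1.png

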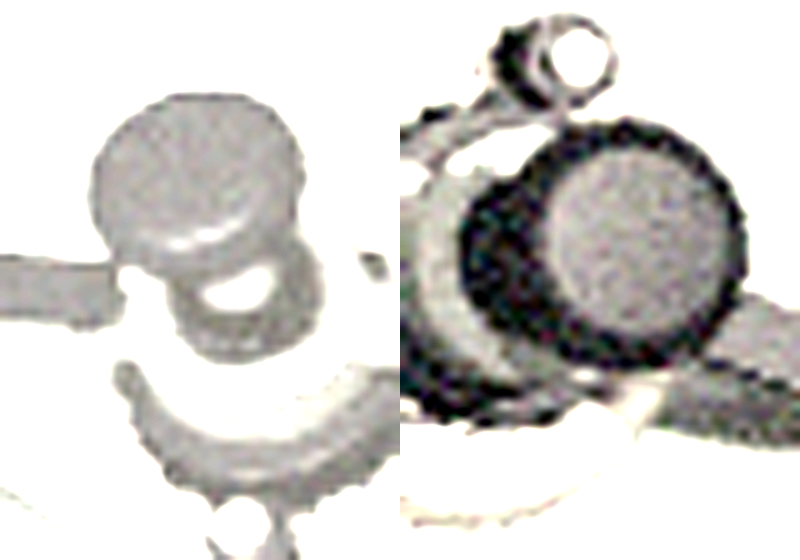

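```bash
python3 - <<'E'
from bench import optics
from h import *
s=optics.get_image("scene");t=optics.get_image("top")
print(plane(t,408.4,251.7,.235),plane(t,406.6,251.9,.224))
print(plane(s,154.2,198.3,.235), plane(s,154.2,200.5,.226))
C=np.array([.4757,-.269,.235]);print(proj(s,C),proj(t,C))
# brass tip
print(two(s,(110+345/4,180+136/4),t,(340+85/4,215+97/4)))
# pin
print(two(s,(110+196/4,180+217/4),t,(340+252/4,215+73/4)), plane(t,403,233.2,.152),plane(s,158.7,233.9,.152))
E
```

```text
[ 0.47405656 -0.2700736   0.235     ] [ 0.47419476 -0.27031393  0.224     ]
[ 0.47696615 -0.26689746  0.235     ] [ 0.47624948 -0.26875342  0.226     ]
[153.09328125 198.14332451] [407.81059448 250.83673413]
(array([ 0.50414468, -0.19387539,  0.16446779]), np.float64(0.0040300168665161175))
(array([ 0.51753188, -0.28626828,  0.15392346]), np.float64(0.0036539938959113884)) [ 0.51722734 -0.28871641  0.152     ] [ 0.5161975  -0.28512503  0.152     ]
```

```bash
python3 - <<'E'
from bench import env,kin,optics,status
from h import *
s=optics.get_image("scene");t=optics.get_image("top")
print("oven handle",two(s,(33,235),t,(542,238)),two(s,(25,204),t,(537,196)),two(s,(39,264),t,(545,276)))
e=env.tip_extent; C=[.475,-.269]
for yaw in(0.8,1.09,1.2):
    q=[0,np.cos(yaw/2),np.sin(yaw/2),0]
    print(yaw,kin.inverse_kinematics([*C,.29+e],q),kin.inverse_kinematics([*C,.208+e],q))
print(status.read_joint_positions())
E
```

```text
oven handle (array([ 0.49774603, -0.50643002,  0.27568817]), np.float64(0.010855505477201391)) (array([ 0.54501288, -0.43966441,  0.40985982]), np.float64(0.04264978752399503)) (array([ 0.44019481, -0.58639401,  0.11479549]), np.float64(0.07530640937242629))
0.8 [-5.62013864e-01 -1.75645043e-01  1.61255559e+00 -4.44089210e-16
  1.70468211e+00  2.08782463e-01] [-5.62013864e-01 -1.64097809e-01  1.73387446e+00 -4.44089210e-16
  1.57181600e+00  2.08782463e-01]
1.09 [-5.62013864e-01 -1.75645043e-01  1.61255559e+00 -4.44089210e-16
  1.70468211e+00 -8.12175372e-02] [-5.62013864e-01 -1.64097809e-01  1.73387446e+00 -4.44089210e-16
  1.57181600e+00 -8.12175372e-02]
1.2 [-5.62013864e-01 -1.75645043e-01  1.61255559e+00 -4.44089210e-16
  1.70468211e+00 -1.91217537e-01] [-5.62013864e-01 -1.64097809e-01  1.73387446e+00 -4.44089210e-16
  1.57181600e+00 -1.91217537e-01]
[-1.33880645e+00  1.16014292e-01  1.44162382e+00  3.33712853e-06
  1.58401114e+00 -3.77891985e-02]
```

```bash
python3 - <<'E'
from bench import env,kin,optics,status
from h import *
e=env.tip_extent; C=[.475,-.269]
env.grab(); print(status.read_finger_gap())
env.servo_line([.108,-.39,.40],rate=.25)
yaw=1.09; q=[0,np.cos(yaw/2),np.sin(yaw/2),0]
r=np.array(C)/np.hypot(*C)*.40
env.move_pose([*r,.40],q)
env.servo_line([*C,.30+e],rate=.25)
env.servo_line([*C,.25+e],rate=.15)
print(status.read_clock(),status.read_tcp_pos(),status.read_eef_rot(),status.read_wrist_force())
s=optics.get_image("scene");t=optics.get_image("top")
cv2.imwrite("pics/a.png",np.hstack([crop(s,110,160,100,110,4),crop(t,340,195,100,110,4)]))
E
```

```text
0.0005262590194818433
5.8417 [ 0.47476785 -0.26887915  0.27322621] [5.41768278e-04 8.55133146e-01 5.18408080e-01 2.68163908e-04] [0.37050512 0.47426654 0.71028538]
```

View pics/a.png

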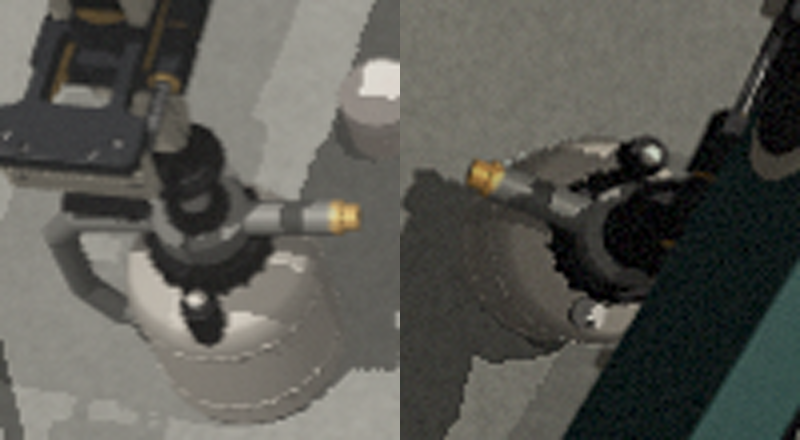

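The fingertips stand about 15 mm above the knob, seen at about (158,198) in the scene view, and the pin at (159,234) is clear. I'll do the first stroke and check forces.

```bash
python3 - <<'E'
from bench import env,kin,optics,status
from h import *
e=env.tip_extent; C=[.475,-.269]
p0=proj(optics.get_image("scene"),[*C,.25]);print(p0)
for z in(.238,.230,.209):
    env.servo_line([*C,z+e],rate=.08)
    print(z,np.round(status.read_tcp_pos()-[0,0,e],4),np.round(status.read_wrist_force(),1),np.round(status.read_moment(),2))
s=optics.get_image("scene")
env.servo_line([*C,.24+e],rate=.15);env.wait(.4)
s2=optics.get_image("scene")
print(status.read_clock(),np.round(status.read_wrist_force(),1))
cv2.imwrite("pics/b.png",np.hstack([crop(s,110,160,100,110,4),crop(s2,110,160,100,110,4)]))
E
```

```text
[151.42633574 194.15594636]
0.238 [ 0.4748 -0.2689  0.2373] [ 0.4 -0.1  0.4] [-0.08 -0.11  0.03]
0.23 [ 0.4753 -0.2692  0.2303] [-0.8  0.3  6.4] [-0.03 -0.07 -0.01]
0.209 [ 0.4753 -0.2692  0.2099] [-1.2  0.6 10.6] [0.1  0.22 0.03]
7.8083 [ 0.2 -0.6 -0.2]
```

View pics/b.png

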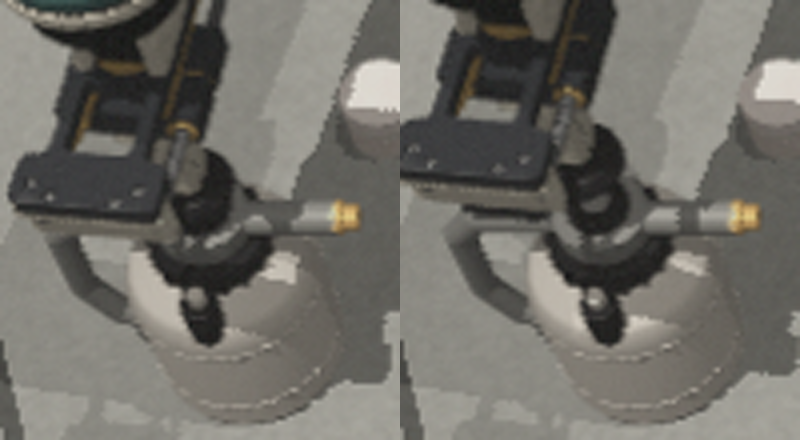

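```bash
python3 - <<'E'
from bench import env,kin,optics,status
from h import *
e=env.tip_extent; C=[.475,-.269]
for i in range(4):
    env.servo_line([*C,.2078+e],rate=.08);env.wait(.1)
    print(np.round(status.read_tcp_pos()-[0,0,e],4),np.round(status.read_wrist_force(),1))
    env.servo_line([*C,.241+e],rate=.12);env.wait(.45)
s2=optics.get_image("scene");t=optics.get_image("top")
print(status.read_clock(),np.round(status.read_wrist_force(),1))
cv2.imwrite("pics/c.png",np.hstack([crop(s2,110,160,100,110,4),crop(t,340,195,100,110,4)]))
E
```

```text
[ 0.4753 -0.2692  0.2087] [-0.7 -0.   9.9]
[ 0.4753 -0.2692  0.2086] [-0.4  0.5 10.8]
[ 0.4753 -0.2692  0.2086] [-1.2  0.4 11. ]
[ 0.4754 -0.2692  0.2087] [ 0.4  0.5 11.2]
14.0583 [-0.8 -0.6  0.4]
```

View pics/c.png

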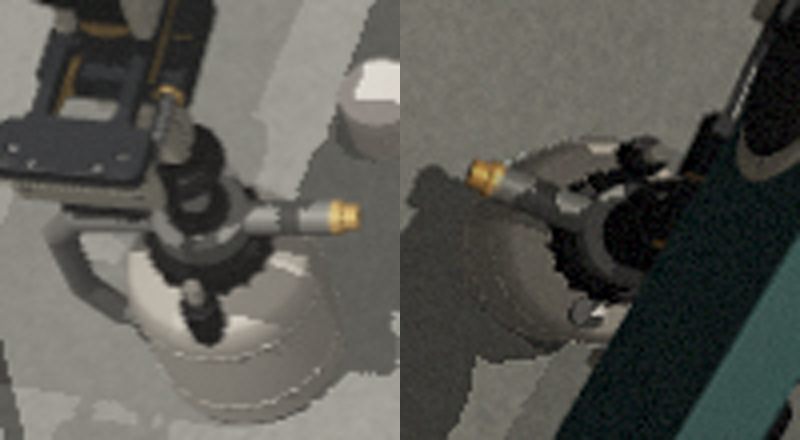

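The pin has come out but no black ring is showing at its foot, and the sprayer hasn't moved. I'll do four more strokes; any extra ones are harmless.

```bash
python3 - <<'E'
from bench import env,kin,optics,status
from h import *
e=env.tip_extent; C=[.475,-.269]
ims=[]
for i in range(4):
    env.servo_line([*C,.2072+e],rate=.08);env.wait(.05)
    print(np.round(status.read_tcp_pos()-[0,0,e],4),np.round(status.read_wrist_force(),1))
    env.servo_line([*C,.241+e],rate=.12);env.wait(.45)
    ims.append(crop(optics.get_image("scene"),145,215,30,35,6))
print(status.read_clock())
cv2.imwrite("pics/d.png",np.hstack(ims))
env.servo_line([*C,.30+e],rate=.2)
r=np.array(C)/np.hypot(*C)*.40
env.servo_line([*r,.40],rate=.25)
s2=optics.get_image("scene");t=optics.get_image("top")
print(status.read_clock(),np.round(status.read_wrist_force(),1))
cv2.imwrite("pics/e.png",np.hstack([crop(s2,110,160,100,110,4),crop(t,340,195,100,110,4)]))
cv2.imwrite("pics/f.png",crop(s2,145,215,30,35,16))
for z in (.1505,.1665,.1685):print(z,proj(s2,[.517,-.2865,z]))
E
```

```text
[ 0.4754 -0.2692  0.2081] [-0.5  1.2 12.1]
[ 0.4753 -0.2692  0.208 ] [-1.3  0.9 11.9]
[ 0.4754 -0.2692  0.208 ] [-1.5  0.7 12.2]
[ 0.4753 -0.2692  0.2081] [-0.8  0.3 10.9]
20.2917
21.6417 [ 0.4 -0.2  0.4]
0.1505 [158.33211002 234.70029426]
0.1665 [156.79273425 231.38166432]
0.1685 [156.59743449 230.96073862]
```

View pics/d.png

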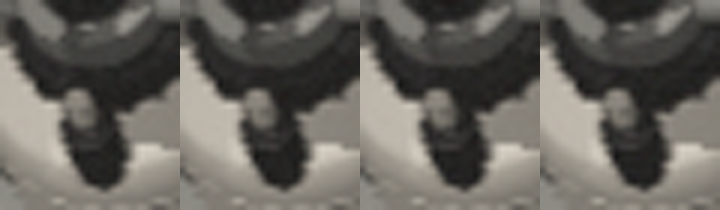

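View pics/e.png

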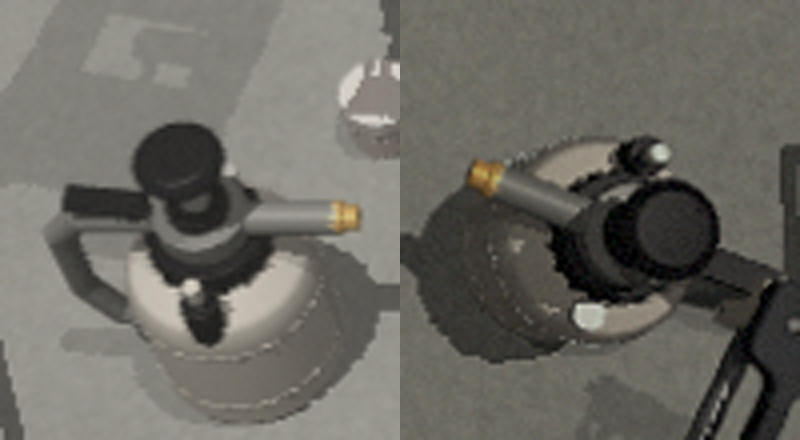

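View pics/f.png

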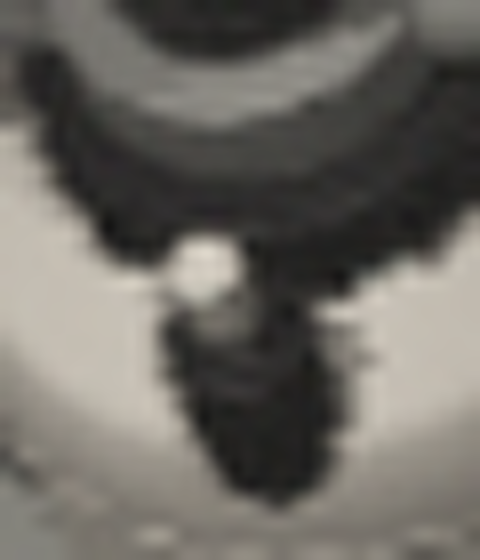

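The last four frames show the pin level unchanged. Its tip is at about (157.3,231.2) in the scene view, against a predicted (156.6,231.0) for fully out, with the dark ring visible below it. The knob is up, and the sprayer hasn't moved and stands upright.

```bash
python3 - <<'E'
from bench import workorder,status
print(workorder.hand_in(),status.read_clock())
E
```

```text
the job is handed in; nothing more can be done
the job is handed in; nothing more can be done
```

I pumped the sprayer with nine strokes and handed the job in at about 22 s. The gauge pin looks fully out.

- **Strokes:** I pressed the knob with the closed fingertips to depths of 25–27 mm at about 10–12 N. After each stroke the fingers went clear above the knob, so it could spring fully up. I then drew the hand back and up.
- **Pin:** In the last four pictures its level no longer changed. Its tip was within about 1 px of where a fully out pin should appear, and the dark ring at its foot was showing. Across the 18 mm range the tip moves only about 4 px in that view, so picture height alone is a coarse check. The nine strokes (eight is the stated maximum) and the unchanging level support it too.
- **Sprayer and surroundings:** In the last pictures the knob was up, and the sprayer was upright and in its original place. The wrist force was near zero. I did not check the bystanders one by one afterwards, but the planned path kept clear of them.
- **Disagreement:** The two cameras placed the knob 4–7 mm apart, more than the stated 2 mm calibration. I used the mean, which agreed with the pin's position, and all strokes pressed normally. The bottom force also read a little under the stated 12.5 N plus pumping force.

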